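# Fetch the drift and key from the tool drawer

### The job

Get the brass drift and the plain square key ready for a keyway job: move the blue-netted rod out of the tool drawer's way so that it lies on free worktop, pull the drawer right out to its stop, and stand the drift and the key end-down in the two empty tubes of the tool stand. Then push the drawer fully shut. Leave the two bolts standing in the drawer, leave everything else where it is, and never let the drawer push against the rod.

Things in the scene. Friction and masses are not known exactly. Their poses are not given: they have to be found in the camera images.
- cabinet: grey sheet-steel tool cabinet with one deep drawer, fixed to the worktop, 185 deep x 184 wide x 142 mm high. Origin: centre of its underside; x points from front to back, y to the left seen from the front, z up. The front face is at x = -92.5 mm. The drawer slides along -x. A tape roll and a small crank stand fixed on the back half of its top (to z = 194 mm)
- drawer (a joint): how far the drawer is out, m: 0 shut, 0.150 at its stop; it slides with 2 to 4 N of friction and stays where left. Inside: floor at z = 14 mm, side and back walls up to z = 81 mm, 156 mm apart; front plate 4 mm thick, 176 mm wide, up to z = 134 mm. A small red bore plug lies behind the rack
- drawer_rack (a point): centre of the top of the plywood rack across the drawer, 78 mm behind the front's outer face, 50 mm above the worktop; moves with the drawer, axes as the cabinet's. The rack is 38 mm deep (x) with four 18 x 18 mm pockets at y = -60, -20, 20, 60 mm, open down to the drawer's floor; drift, key and the two bolts stand in them, in any order
- drawer_handle (a point): middle of the drawer's bow handle: a straight horizontal steel bar, 10 mm thick, straight over 92 mm along the cabinet's y, 40 mm in front of the drawer's front face and 122 mm above the worktop (35 mm of clear gap behind the bar); moves with the drawer; axes as the cabinet's
- drift_mid (a point): middle of the brass drift, a plain hexagonal brass bar 110 mm long, 13.5 mm across flats (15.6 over corners), about 0.13 kg; z is its long axis (both ends alike), x is square to a pair of flats. At the start it stands upright in a rack pocket, its top at z = 124 mm and x along the cabinet's x; it stands taller than its neighbours
- key_mid (a point): middle of the key, a ground square steel bar 62 x 10 x 10 mm, about 0.05 kg; z is its long axis (both ends alike), x and y are square to its faces. At the start it stands in a rack pocket, leaning up to 13 degrees, its top at about z = 76 mm
- bolt_long_mid (a point): middle of the shank of the longer of two hexagon-headed bolts (78 mm long, shank 12 mm, head 22 mm), which stands head up in a rack pocket, top at about z = 92 mm; z is its long axis
- bolt_short_mid (a point): the same for the shorter bolt (70 mm long, top at about z = 84 mm)
- stand: tool stand, fixed to the worktop: a foot plate 60 x 166 x 6 mm with three upright square steel tubes in a row along its y, 60 mm apart, each 26 mm outside, 22 mm inside, open at the top at z = 46 mm and closed below by the plate's top at z = 6 mm. Origin: centre of its underside; tubes at y = -60, 0 and 60 mm
- tube_a (a point): centre of the inner floor of the empty end tube at the stand's y = -60 mm (z = 6 mm); axes as the stand's
- tube_b (a point): centre of the inner floor of the empty middle tube (z = 6 mm)
- tube_c (a point): centre of the inner floor of the tube at y = +60 mm, which holds the paint marker (z = 6 mm)
- marker_mid (a point): middle of a paint marker, 130 mm long, 18 mm thick, standing upright in tube c (top at z = 136 mm): stays there; z is its long axis
- rod_mid (a point): middle of a rod sleeved in blue net, 24 mm thick, 151 mm long (net ends to about 185 mm), 0.2 to 0.42 kg, lying on the worktop across the drawer's way; x is its long axis, z is up, the point lies 11 mm above the worktop
- rod: the same rod as a whole; its origin is the point of the worktop under its middle (to 1 mm), but its axes are turned: the rod lies along 66 degrees from its x axis
- grease_tin: round grease tin, 67 mm across, 38 mm high, to the left of the drawer's way; origin: centre of its underside
- crank: small grey metal crank with two upright bosses, 41 x 71 x 50 mm, beside the drawer's way on the right; origin: centre of its underside
- bar: short square chrome bar lying flat, 70 x 17 x 16 mm along its x axis, on the open worktop (thicker than the key); origin: centre of its underside
- nut: castle nut, 29 x 25 x 20 mm, origin: centre of its underside
- strip: brown phenolic strip lying flat, 150 x 36 x 22 mm along its x axis, with two small blocks on it; origin: centre of its underside
- spanner: flat spanner fixed near the worktop's front edge, 36 x 176 x 10 mm, long along y; origin: centre of its underside. Round the work the worktop is free, but for the listed things and flat loose netting that offers no resistance, from x = 0.40 to 0.70 m and y = -0.30 to 0.37 m of the base frame; a large hub stands behind that
- ring_open: large fixed ring part in yellow net, 165 mm across, 71 mm high; origin: centre of its underside
- ring_low: large fixed low ring part in yellow net, 149 mm across, 46 mm high; origin: centre of its underside

How it is judged:
By the outcome, as a careful person would: the job done as asked, in the order asked, and still so for the second after the job is handed in, with the robot touching nothing.
It also fails if it takes over 72 s, if anything falls off the work surface, if the arm or the gripper's body presses on something with over 40 N, if the wrist force passes 120 N, or if a joint passes its speed limit or range.

### The arm

A 6-joint arm with a two-finger parallel gripper is mounted at the origin on a cart in front of the work surface, level with it; the furniture and walls round the work are solid. World frame = base frame: x ahead of the robot, y to its left, z up, the work surface at z = 0. Lengths are in m, angles in rad, forces in N, time in s.
With the tool pointing down it reaches from about 0.25 to 0.725 m from the base axis. Payload 9.7 kg.
Tool frame: the origin (TCP) lies midway between the tips of the shut fingers; the grasp point (between the pads) lies 19 mm behind it; z points along the fingers, y is the line along which they close (so a half turn about z gives the same grasp; the last joint's range is limited). The gripper opens to 85 mm and grips with 20 to 120 N. Pads are 22 mm wide; open, the fingers measure 114 mm over their backs; the gripper's body (76 mm by 85 mm) begins 54 mm behind the grasp point. The pads swing forward as they close: fully open they stand 13 mm farther back than shut.
Start: joints at [-1.205, 0.087, 0.176, 1.66, 0, 1.571], TCP at [0.197, -0.514, 0.231] pointing down, gripper open.
Joint ranges: [-3.13, 3.13], [-0.85, 1.81], [-1.15, 1.24], [-2.2, 2.28], [-1.44, 1.52], [-3.14, 3.14]. Speed limits (rad/s): [2.22, 2.22, 2.57, 3.14, 3.14, 3.14].

### API

Orientations are given as [roll, pitch, yaw] about the fixed x, y, z axes, in that order (R = Rz(yaw) Ry(pitch) Rx(roll)).
In Python, from station import manip gives the robot as it stands.
- The arm moves only by the tool carry_out, never from a script. Its argument "steps" is a list of rows, each a list of 7 numbers: the turn, a rotation vector about the world's x, y, z in rad, then the shift along the world's x, y, z in m, then the opening, from 0 (shut) to 1 (fully open). A call has 1 to 12 rows; each row shifts and turns the commanded pose from where the row before left it; what a row does not reach is not made up. A row lasts 1/12 s, in which the tool goes at most 41.7 mm and 7.16 degrees, less where a joint would pass 70% of its speed; a pose out of reach is approached as far as the arm can. A call is refused whole if a number of a shift passes 0.0417 or a number of a turn 0.125, either way. A call with a gripper value outside its range is refused whole. The fingers move at their own pace and stop on an object; "force" is the grip in N (left out, the last holds). Time passes only in rows, so rows that do not move let the fingers close. It gives the time, the measured TCP pose, the force, the opening and the grip force at its end, in the units of the state.
- manip.get_obs(): the state, without advancing time (a new reading comes with each control period).
- manip.grab_frame(name): name is "scene" or "top"; returns the picture (384x512x3 uint8, red, green, blue); there is no depth.
- manip.get_calibration(name): a dict with "fx", "fy", "cx", "cy" (pixels), "k1" (the pictures are not rectified: a ray, as slopes to the right and down, at radius r is drawn at 1 + k1 r^2 times it, then the intrinsics apply), "origin" and "attitude" of the camera in the world. Camera axes: x right, y up, looking along -z (the intrinsics and any distortion apply to the point x, -y, -z); pixel columns grow to the right and rows downward; lengths in m; the calibration is good to about 2 mm. A picture is of the moment at which its call begins. get_calibration takes no time and is no camera call.
- manip.hand_in(): hands the job in; it is judged then, once.
The state is a dict: "time_s": time; "joint_positions": joint angles; "joint_velocities": joint speeds; "effort": joint torques, N m; "tcp_pos": TCP position; "tool_rot": TCP orientation; "wrist_force": force on the tool from outside, world axes, zero at the start; "moment": the same for the moment, N m; "grip_width": finger opening in m; "finger_force": force on a finger pad.
Only numpy, scipy, OpenCV 4.12 (cv2) and the standard library are available. Lean on these libraries where they do the work, as an engineer would, in place of code of your own. Each camera call takes 0.05 s, during which the arm holds its last target. There are 200 camera calls.

## Working session

There is one attempt and no reset: what is moved stays moved. The work goes in short steps, Python scripts to look and compute and a tool call to move; the robot and the scene stay as the last step left them, time stands still between calls to the robot, and variables do not carry over. Pictures are saved under pics/ and viewed, at most 10 in all, crops included, and the job is handed in when it is done.

Besides the shell and the picture viewer there is one more tool, called after ">>>" as name(argument=value, ...), one argument or row to a line, values as JSON. carry_out: Moves the arm, as the interface text tells. Its arguments: {"type":"object","properties":{"steps":{"type":"array"},"force":{"type":"number"}},"required":["steps"]}

```bash
mkdir -p pics; ls
cat > h.py <<'E'
from station import manip
import numpy as np, cv2
from scipy.spatial.transform import Rotation as R
def cal(n):
    c=manip.get_calibration(n); A=np.array(c["attitude"])
    Rm=A if A.shape==(3,3) else (R.from_euler('xyz',A).as_matrix() if A.size==3 else R.from_quat(A).as_matrix())
    return c,Rm,np.array(c["origin"])
def ray(n,u,v):
    c,Rm,o=cal(n)
    d=np.array([(u-c["cx"])/c["fx"],(v-c["cy"])/c["fy"]]);s=d.copy()
    for _ in range(20): s=d/(1+c["k1"]*(s@s))
    return o,Rm@np.array([s[0],-s[1],-1])
def plane(n,u,v,z):
    o,d=ray(n,u,v); return o+d*(z-o[2])/d[2]
def proj(n,p):
    c,Rm,o=cal(n); q=Rm.T@(np.array(p)-o); s=np.array([q[0],-q[1]])/-q[2]
    s=s*(1+c["k1"]*(s@s)); return np.array([s[0]*c["fx"]+c["cx"],s[1]*c["fy"]+c["cy"]])
def tri(a,b):
    o1,d1=ray("scene",*a);o2,d2=ray("top",*b)
    t=np.linalg.lstsq(np.c_[d1,-d2],o2-o1,rcond=None)[0]
    p,q=o1+t[0]*d1,o2+t[1]*d2; return (p+q)/2,np.linalg.norm(p-q)
def snap(n,f,crop=None,k=1.5):
    im=manip.grab_frame(n); cv2.imwrite(f"pics/{f}_raw.png",im[...,::-1])
    if crop: x,y,w,h=crop; im=im[y:y+h,x:x+w]
    cv2.imwrite(f"pics/{f}.png",cv2.resize(im,None,fx=k,fy=k,interpolation=cv2.INTER_CUBIC)[...,::-1])
E
python3 - <<'E'
from h import *
snap("scene","s0");snap("top","t0")
for n in("scene","top"):print(manip.get_calibration(n))
print(manip.get_obs())
E
```

```text
pics
{'fx': 350.7289822581654, 'fy': 350.7289822581654, 'cx': 251.97933043761913, 'cy': 196.65886256131532, 'k1': 0.03238178527207926, 'origin': array([0.25962369, 0.6092758 , 0.6350305 ]), 'attitude': array([ 0.95063349, -0.00466134, -2.67902204])}
{'fx': 387.59611160768515, 'fy': 387.59611160768515, 'cx': 250.57935433597268, 'cy': 195.67103750566983, 'k1': -0.0993450341182003, 'origin': array([ 0.46367917, -0.09446104,  1.17606332]), 'attitude': array([ 8.83955181e-02,  1.11623489e-03, -1.55894765e+00])}
{'time_s': 0.1, 'joint_positions': array([-1.20501443e+00,  8.74063646e-02,  1.75253082e-01,  1.65981172e+00,
       -2.61280505e-05,  1.57077492e+00]), 'joint_velocities': array([-0.00068663,  0.00069758,  0.00114094,  0.00256878,  0.00096434,
       -0.00046543]), 'effort': array([ 1.57262151e-03, -5.21561301e+01,  4.65654480e+01,  1.59647665e-02,
        2.82821412e-05, -7.30268624e-06]), 'tcp_pos': array([ 0.19664644, -0.51343335,  0.23067364]), 'tool_rot': array([-3.14042397e+00,  2.61030093e-05,  3.65803339e-01]), 'wrist_force': array([1.00041766, 0.20831347, 0.35687924]), 'moment': array([-0.00578514, -0.00074286, -0.03068283]), 'finger_force': 0.0, 'grip_width': 0.08564208592699661}
```

View pics/s0.png

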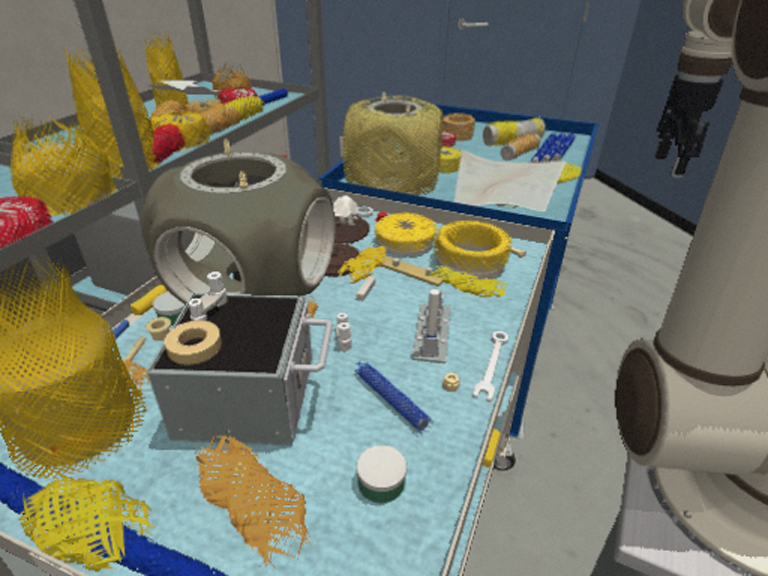

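View pics/t0.png

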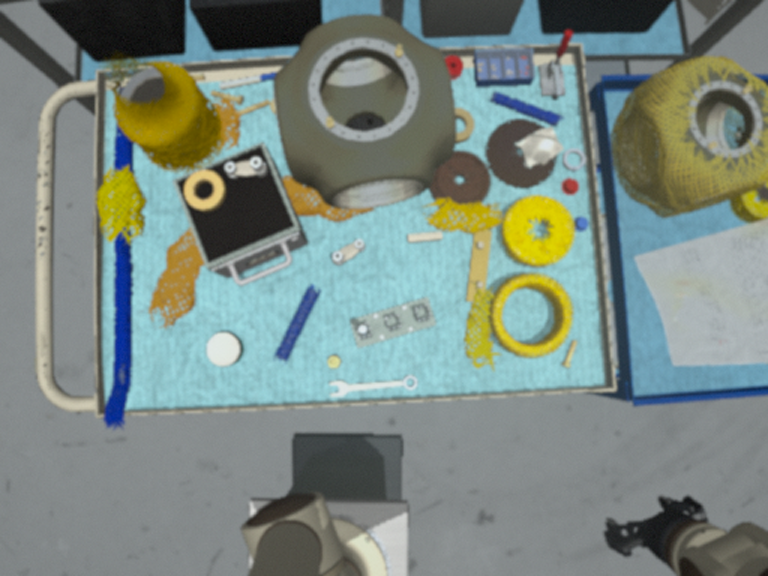

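The scene view shows the closed drawer with its handle at about (318,345) and the rod from (360,368) to (425,425). In the top view, the rod runs (282,357)-(315,289), the tubes are at (362,329 marker), (391,321) and (420,312), and the handle is at about (261,270). I'll take a closer crop next.

Run:
```python
from h import *
im=cv2.imread("pics/t0_raw.png")[140:250,130:300]
cv2.imwrite("pics/t0c.png",cv2.resize(im,None,fx=4.6,fy=4.6,interpolation=cv2.INTER_CUBIC))
def blobs(f,n,lo,hi,box,z):
    im=cv2.imread(f"pics/{f}_raw.png");h=cv2.cvtColor(im,cv2.COLOR_BGR2HSV)
    m=cv2.inRange(h,lo,hi);M=np.zeros_like(m);x,y,w,k=box;M[y:y+k,x:x+w]=m[y:y+k,x:x+w]
    cs,_=cv2.findContours(M,0,1);c=max(cs,key=cv2.contourArea)
    r=cv2.minAreaRect(c);b=cv2.boxPoints(r);print(f,r)
    P=[plane(n,*p,z)[:2] for p in b];print(np.round(P,4)); print("mid",np.round(np.mean(P,0),4))
blobs("t0","top",(105,120,30),(130,255,200),(175,180,45,65),0.012)
blobs("s0","scene",(105,120,30),(130,255,200),(225,230,70,65),0.012)
for nm,u,v,z in[("c",362,329,.136),("b",391,321,.046),("a",420,312,.046),("tin",224,348,.038),("crank",348,251,.05),("bar",425,237,.016),("strip",479,265,.022),("nut",334,361,.02),("h1",232,280,.122),("h2",290,262,.122),("FL",208,273,.142),("FR",304,237,.142),("BL",180,183,.142),("BR",262,146,.142)]:
    print(nm,np.round(plane("top",u/1.5,v/1.5,z)[:2],4))
```

```text
t0 ((198.40003967285156, 214.20001220703125), (8.049844741821289, 51.87677764892578), 26.56505012512207)
[[0.4442 0.1088]
 [0.5849 0.0419]
 [0.5742 0.0198]
 [0.4338 0.0868]]
mid [0.5093 0.0643]
s0 ((260.7845458984375, 262.9060974121094), (56.19303512573242, 11.149412155151367), 41.987213134765625)
[[0.5817 0.0465]
 [0.5791 0.0108]
 [0.4341 0.0799]
 [0.44   0.11  ]]
mid [0.5088 0.0618]
c [ 0.4919 -0.0682]
b [ 0.5105 -0.1221]
a [ 0.5287 -0.1784]
tin [0.4535 0.2051]
crank [ 0.6464 -0.0364]
bar [ 0.6824 -0.19  ]
strip [ 0.6258 -0.2983]
nut [ 0.431  -0.0107]
h1 [0.5789 0.1722]
h2 [0.6132 0.066 ]
FL [0.5889 0.2116]
FR [0.6562 0.0388]
BL [0.7558 0.2717]
BR [0.8263 0.1213]
```

View pics/t0c.png

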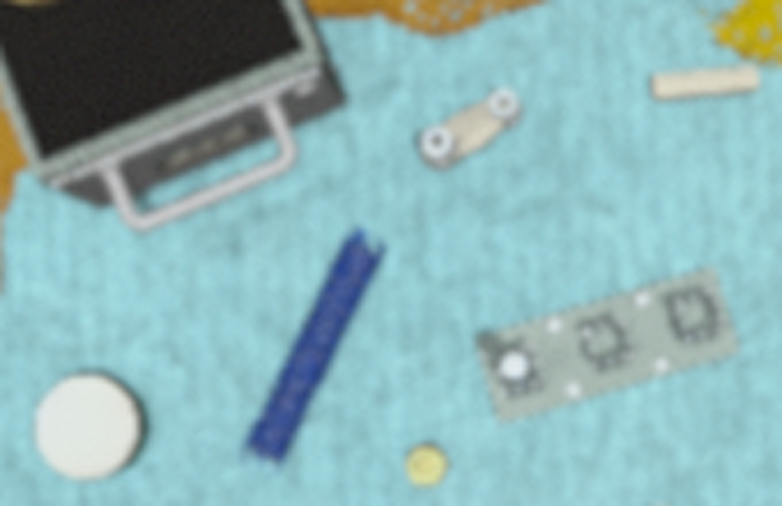

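The crop gives the handle bar from (143,221) to (290,163), tubes b (603,340) and a (693,314), and clear worktop between the crank and the stand. I'll start moving towards the rod.

>>> carry_out(
  steps=[
    [0, 0, -0.116, 0.0195, 0.036, 0, 1],
    [0, 0, -0.116, 0.0195, 0.036, 0, 1],
    [0, 0, -0.116, 0.0195, 0.036, 0, 1],
    [0, 0, -0.116, 0.0195, 0.036, 0, 1],
    [0, 0, -0.116, 0.0195, 0.036, 0, 1],
    [0, 0, -0.116, 0.0195, 0.036, 0, 1],
    [0, 0, -0.116, 0.0195, 0.036, 0, 1],
    [0, 0, 0, 0.0195, 0.036, 0, 0.8],
    [0, 0, 0, 0.0195, 0.036, 0, 0.6],
    [0, 0, 0, 0.0195, 0.036, 0, 0.6],
    [0, 0, 0, 0.0195, 0.036, 0, 0.6],
    [0, 0, 0, 0.0195, 0.036, 0, 0.6],
  ],
  force=50,
)

```text
time_s: 1.1
tcp_pos: [0.4085, -0.1355, 0.2313]
tool_rot: [-3.107, 0.001, -0.343]
wrist_force: [-0.4, -0.8, -0.5]
grip_width: 0.051
finger_force: 0.0
```

Run:
```python
from h import *
g=lambda x,y,z:plane("top",x/4.6+130,y/4.6+140,z)[:2]
h1,h2=g(143,221,.122),g(290,163,.122)
ang=lambda d:np.degrees(np.arctan2(d[1],d[0]))
print("handle",h1,h2,(h1+h2)/2,np.linalg.norm(h1-h2),"yaw",ang(h1-h2)-90)
print("front edge yaw",ang(g(45,175,.142)-g(318,70,.142))-90)
P=[g(478,335,.006),g(500,420,.006),g(738,348,.006),g(715,270,.006)];print("plate",np.mean(P,0),[ang(P[0]-P[3])-90,ang(P[1]-P[2])-90],np.linalg.norm(P[1]-P[2]))
b,a=g(603,340,.046),g(693,314,.046);print("b",b,"a",a,np.linalg.norm(b-a),ang(b-a)-90)
im=cv2.imread("pics/s0_raw.png")
print("scene handle top pts",plane("scene",328/1.5,321/1.5,.122),plane("scene",321/1.5,368/1.5,.122))
print(manip.get_obs()["tcp_pos"],manip.get_obs()["tool_rot"])
```

```text
handle [0.57524482 0.15420307] [0.61108408 0.06670468] [0.59316445 0.11045387] 0.09455379796380527 yaw 22.27396441666214
front edge yaw 21.757362949452045
plate [ 0.51040911 -0.1275848 ] [np.float64(16.021983588955564), np.float64(17.443935822241897)] 0.1630701947619012
b [ 0.51077955 -0.12327961] a [ 0.52793388 -0.18026886] 0.059515087517024834 16.752322847841867
scene handle top pts [0.61662522 0.0635281  0.122     ] [0.57070357 0.15915754 0.122     ]
[ 0.40854386 -0.13552458  0.23130267] [-3.10659439e+00  5.65747881e-04 -3.42689034e-01]
```

>>> carry_out(
  steps=[
    [0, 0, 0, 0.0195, 0.036, 0, 0.55],
    [0, 0, 0, 0.0195, 0.036, 0, 0.55],
    [0, 0, 0, 0.0195, 0.036, -0.02, 0.55],
    [0, 0, 0, 0.0195, 0.036, -0.03, 0.55],
    [0, 0, 0, 0, 0, -0.035, 0.55],
    [0, 0, 0, 0, 0, -0.035, 0.55],
    [0, 0, 0, 0, 0, 0, 0.55],
    [0, 0, 0, 0, 0, 0, 0.55],
    [0, 0, 0, 0, 0, 0, 0.55],
  ],
)

```text
time_s: 1.85
tcp_pos: [0.4577, -0.0845, 0.1205]
tool_rot: [-3.044, -0.001, -0.241]
wrist_force: [-0.5, -0.1, 0.5]
grip_width: 0.0471
finger_force: 0.0
```

Run:
```python
from h import *
o=manip.get_obs();print(o["tcp_pos"],o["tool_rot"],o["joint_velocities"].round(3))
```

```text
[ 0.45770642 -0.0844693   0.1205389 ] [-3.04429547e+00 -5.11790432e-04 -2.40992713e-01] [-0.002 -0.011  0.025 -0.004  0.001 -0.   ]
```

>>> carry_out(
  steps=[
    [0, 0, 0, 0, 0, 0.04, 0.55],
    [0, 0, 0, 0, 0, 0.04, 0.55],
    [0, 0, 0, 0, 0, 0.02, 0.55],
  ],
)

```text
time_s: 2.1
tcp_pos: [0.4583, -0.0847, 0.2257]
tool_rot: [-3.044, -0.007, -0.241]
wrist_force: [0.7, -0.8, 1.4]
grip_width: 0.0467
finger_force: 0.0
```

Run:
```python
from h import *
o=manip.get_obs();print(o["tcp_pos"],o["tool_rot"],o["joint_positions"].round(3))
snap("scene","s1",(190,120,200,180),3.3)
```

```text
[ 0.45827319 -0.0846679   0.22568097] [-3.04415747 -0.00655146 -0.24122812] [-0.242 -0.124 -0.045  1.643  0.097  3.141]
```

View pics/s1.png

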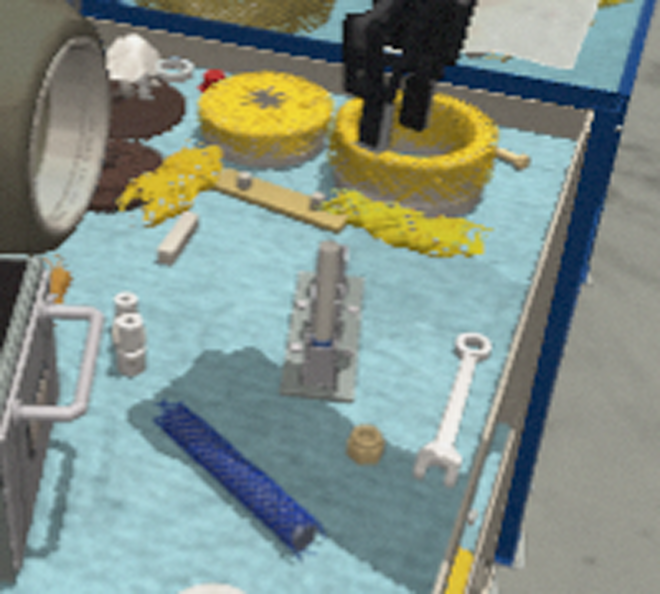

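The picture shows the marker still upright in its tube and the rod undisturbed. Joint 6 is at its limit, so I'll turn the other way and use the half-turn grasp.

>>> carry_out(
  steps=[
    [-0.095, 0.023, 0, 0, 0, 0, 0.55],
    [0, 0, 0.123, 0.0085, 0.0247, 0, 0.55],
    [0, 0, 0.123, 0.0085, 0.0247, 0, 0.55],
    [0, 0, 0.123, 0.0085, 0.0247, 0, 0.55],
    [0, 0, 0.123, 0.0085, 0.0247, 0, 0.55],
    [0, 0, 0.123, 0.0085, 0.0247, 0, 0.55],
    [0, 0, 0.123, 0.0085, 0.0247, 0, 0.55],
    [0, 0, 0.123, 0, 0, 0, 0.55],
    [0, 0, 0.123, 0, 0, 0, 0.55],
    [0, 0, 0.123, 0, 0, 0, 0.55],
    [0, 0, 0.123, 0, 0, 0, 0.55],
    [0, 0, 0.123, 0, 0, 0, 0.55],
  ],
)

```text
time_s: 3.15
tcp_pos: [0.5056, 0.0491, 0.2214]
tool_rot: [-3.134, -0.001, 1.138]
wrist_force: [-0.6, -0.9, 0.9]
grip_width: 0.0469
finger_force: 0.0
```

>>> carry_out(
  steps=[
    [0, 0, 0.123, 0, 0, 0, 0.55],
    [0, 0, 0.123, 0, 0, 0, 0.55],
    [0, 0, 0.123, 0, 0, 0, 0.55],
    [0, 0, 0.123, 0, 0, 0, 0.55],
    [0, 0, 0.123, 0, 0, 0, 0.55],
    [0, 0, 0.123, 0, 0, 0, 0.55],
    [0, 0, 0.123, 0, 0, 0, 0.55],
    [0, 0, 0.123, 0, 0, 0, 0.55],
    [0, 0, 0.123, 0, 0, 0, 0.55],
    [0, 0, 0.123, 0, 0, 0, 0.55],
    [0, 0, 0.123, 0, 0, 0, 0.55],
    [0, 0, 0.123, 0, 0, 0, 0.55],
  ],
)

```text
time_s: 4.15
tcp_pos: [0.5056, 0.049, 0.2215]
tool_rot: [-3.133, 0.004, 2.614]
wrist_force: [-0.9, -0.4, 0.2]
grip_width: 0.0472
finger_force: 0.0
```

>>> carry_out(
  steps=[
    [0, 0, 0.123, 0, 0, 0, 0.55],
    [0, 0, 0, 0, 0, 0, 0.55],
    [0, 0, 0, 0, 0, 0, 0.55],
  ],
)

```text
time_s: 4.4
tcp_pos: [0.5054, 0.049, 0.2206]
tool_rot: [-3.132, 0.004, 2.727]
wrist_force: [-0.9, -0.1, 0.1]
grip_width: 0.047
finger_force: 0.0
```

>>> carry_out(
  steps=[
    [0, 0, -0.03, 0.004, 0.014, 0, 0.55],
    [0, 0, 0, 0, 0, -0.04, 0.55],
    [0, 0, 0, 0, 0, -0.04, 0.55],
    [0, 0, 0, 0, 0, -0.04, 0.55],
    [0, 0, 0, 0, 0, -0.04, 0.55],
    [0, 0, 0, 0, 0, -0.03, 0.55],
    [0, 0, 0, 0, 0, -0.01, 0.55],
    [0, 0, 0, 0, 0, -0.008, 0.55],
    [0, 0, 0, 0, 0, 0, 0.55],
    [0, 0, 0, 0, 0, 0, 0.55],
  ],
)

```text
time_s: 5.23
tcp_pos: [0.51, 0.0632, 0.0125]
tool_rot: [-3.132, 0.003, 2.7]
wrist_force: [0.2, -0.8, -0.3]
grip_width: 0.0468
finger_force: 0.0
```

>>> carry_out(
  steps=[
    [0, 0, 0, 0, 0, -0.008, 0.55],
    [0, 0, 0, 0, 0, 0, 0],
    [0, 0, 0, 0, 0, 0, 0],
    [0, 0, 0, 0, 0, 0, 0],
    [0, 0, 0, 0, 0, 0, 0],
    [0, 0, 0, 0, 0, 0, 0],
  ],
  force=60,
)

```text
time_s: 5.73
tcp_pos: [0.5092, 0.0631, 0.0034]
tool_rot: [-3.131, 0.002, 2.701]
wrist_force: [-1.7, 0.4, 6.2]
grip_width: 0.0222
finger_force: 59.2
```

>>> carry_out(
  steps=[
    [0, 0, 0, 0, 0, 0.035, 0],
    [0, 0, 0, 0, 0, 0.04, 0],
    [0, 0, 0, 0, 0, 0.04, 0],
    [0, 0, 0, 0, 0, 0.04, 0],
    [0, 0, 0, 0, 0, 0.035, 0],
    [0, 0, -0.11, 0.013, -0.0283, 0, 0],
    [0, 0, -0.11, 0.013, -0.0283, 0, 0],
    [0, 0, -0.11, 0.013, -0.0283, 0, 0],
    [0, 0, -0.11, 0.013, -0.0283, 0, 0],
    [0, 0, -0.11, 0.013, -0.0283, 0, 0],
    [0, 0, -0.11, 0.013, -0.0283, 0, 0],
    [0, 0, -0.11, 0.013, -0.0283, 0, 0],
  ],
)

```text
time_s: 6.73
tcp_pos: [0.6, -0.1365, 0.1918]
tool_rot: [-3.13, 0.0, 1.926]
wrist_force: [0.1, 0.4, -4.1]
grip_width: 0.0223
finger_force: 60.3
```

>>> carry_out(
  steps=[
    [0, 0, 0, 0, 0, 0, 0],
    [0, 0, 0, 0, 0, -0.04, 0],
    [0, 0, 0, 0, 0, -0.04, 0],
    [0, 0, 0, 0, 0, -0.04, 0],
    [0, 0, 0, 0, 0, -0.03, 0],
    [0, 0, 0, 0, 0, -0.015, 0],
    [0, 0, 0, 0, 0, 0, 0],
    [0, 0, 0, 0, 0, 0, 0],
  ],
)

```text
time_s: 7.4
tcp_pos: [0.599, -0.1347, 0.0268]
tool_rot: [-3.129, -0.0, 1.931]
wrist_force: [0.6, 0.8, -2.8]
grip_width: 0.0217
finger_force: 60.2
```

Now lower to the grasp height (0.0034) and release.

>>> carry_out(
  steps=[
    [0, 0, 0, 0, 0, -0.015, 0],
    [0, 0, 0, 0, 0, -0.006, 0],
    [0, 0, 0, 0, 0, -0.002, 0],
    [0, 0, 0, 0, 0, 0, 0],
    [0, 0, 0, 0, 0, 0, 0.25],
    [0, 0, 0, 0, 0, 0, 0.35],
    [0, 0, 0, 0, 0, 0, 0.45],
    [0, 0, 0, 0, 0, 0, 0.45],
    [0, 0, 0, 0, 0, 0.02, 0.45],
    [0, 0, 0, 0, 0, 0.04, 0.45],
    [0, 0, 0, 0, 0, 0.04, 0.45],
    [0, 0, 0, 0, 0, 0.04, 0.45],
  ],
)

```text
time_s: 8.4
tcp_pos: [0.5994, -0.135, 0.1466]
tool_rot: [-3.131, 0.001, 1.931]
wrist_force: [0.0, -0.1, 0.3]
grip_width: 0.0386
finger_force: 0.0
```

Run:
```python
from h import *
snap("scene","s2",(190,140,140,140),4)
```

```text
(no output)
```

View pics/s2.png

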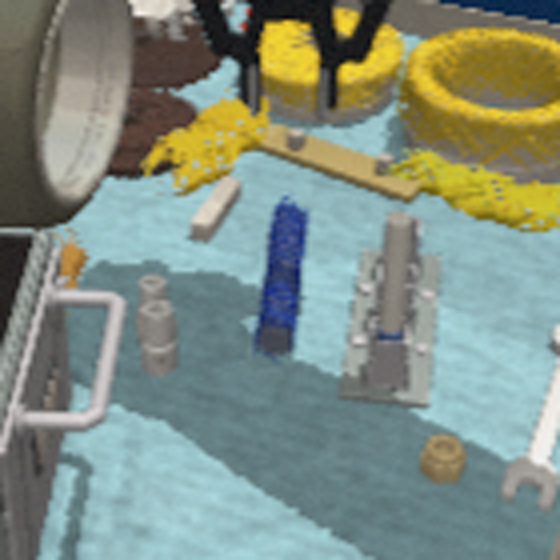

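The rod lies free between the crank and the stand at (280,280) in the crop, well outside the drawer's path. Next is the handle.

>>> carry_out(
  steps=[
    [0, 0, 0.024, 0, 0.035, 0.04, 0.36],
    [0, 0, 0, -0.001, 0.035, 0.03, 0.36],
    [0, 0, 0, -0.001, 0.035, 0, 0.36],
    [0, 0, 0, -0.001, 0.035, 0, 0.36],
    [0, 0, 0, -0.001, 0.035, 0, 0.36],
    [0, 0, 0, -0.001, 0.035, 0, 0.36],
    [0, 0, 0, 0, 0.036, 0, 0.36],
    [0, 0, 0, 0, 0, -0.03, 0.36],
    [0, 0, 0, 0, 0, -0.03, 0.36],
    [0, 0, 0, 0, 0, 0, 0.36],
  ],
)

```text
time_s: 9.28
tcp_pos: [0.5926, 0.1005, 0.1375]
tool_rot: [-3.123, -0.001, 1.957]
wrist_force: [-1.8, -0.4, -2.5]
grip_width: 0.0307
finger_force: 0.0
```

Run:
```python
from h import *
o=manip.get_obs();print(o["tcp_pos"],o["tool_rot"],o["joint_positions"].round(2))
snap("scene","s3",(170,120,120,140),4)
```

```text
[0.59256966 0.10049802 0.13752944] [-3.12339820e+00 -5.50796893e-04  1.95657596e+00] [ 0.17  0.21  0.14  1.51 -0.    1.35]
```

View pics/s3.png

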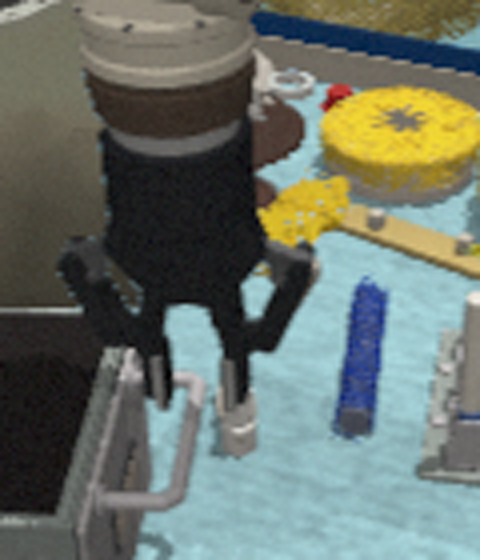

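The fingers straddle the bar at (190,430), so I'll lower and close.

>>> carry_out(
  steps=[
    [0, 0, 0, 0.001, 0.01, -0.015, 0.34],
    [0, 0, 0, 0, 0, -0.013, 0.34],
    [0, 0, 0, 0, 0, 0, 0.34],
    [0, 0, 0, 0, 0, 0, 0],
    [0, 0, 0, 0, 0, 0, 0],
    [0, 0, 0, 0, 0, 0, 0],
    [0, 0, 0, 0, 0, 0, 0],
  ],
  force=60,
)

```text
time_s: 9.92
tcp_pos: [0.5949, 0.109, 0.1162]
tool_rot: [-3.129, 0.001, 1.955]
wrist_force: [-7.0, -2.6, 1.9]
grip_width: 0.0069
finger_force: 58.6
```

>>> carry_out(
  steps=[
    [0, 0, 0, -0.006, -0.0024, 0, 0],
    [0, 0, 0, -0.012, -0.0048, 0, 0],
    [0, 0, 0, -0.012, -0.0048, 0, 0],
    [0, 0, 0, -0.012, -0.0048, 0, 0],
    [0, 0, 0, -0.012, -0.0048, 0, 0],
    [0, 0, 0, -0.012, -0.0048, 0, 0],
    [0, 0, 0, -0.012, -0.0048, 0, 0],
    [0, 0, 0, -0.012, -0.0048, 0, 0],
    [0, 0, 0, 0, 0, 0, 0],
  ],
)

```text
time_s: 10.67
tcp_pos: [0.5056, 0.0698, 0.1162]
tool_rot: [-3.131, 0.009, 1.952]
wrist_force: [6.1, -19.2, -3.1]
grip_width: 0.0074
finger_force: 60.6
```

>>> carry_out(
  steps=[
    [0, 0, 0, -0.01, -0.006, 0, 0],
    [0, 0, 0, -0.011, -0.0055, 0, 0],
    [0, 0, 0, -0.011, -0.0052, 0, 0],
    [0, 0, 0, -0.01, -0.0045, 0, 0],
    [0, 0, 0, -0.005, -0.0022, 0, 0],
    [0, 0, 0, -0.003, -0.0014, 0, 0],
    [0, 0, 0, 0, 0, 0, 0],
  ],
)

```text
time_s: 11.25
tcp_pos: [0.4575, 0.0485, 0.1162]
tool_rot: [-3.136, 0.003, 1.954]
wrist_force: [9.0, -1.6, -6.8]
grip_width: 0.0072
finger_force: 60.6
```

>>> carry_out(
  steps=[
    [0, 0, 0, -0.002, -0.0009, 0, 0],
    [0, 0, 0, -0.001, -0.0004, 0, 0],
    [0, 0, 0, 0, 0, 0, 0],
  ],
)

```text
time_s: 11.5
tcp_pos: [0.4573, 0.0484, 0.1163]
tool_rot: [-3.141, 0.003, 1.955]
wrist_force: [24.6, 4.7, -15.2]
grip_width: 0.007
finger_force: 59.8
```

>>> carry_out(
  steps=[
    [0, 0, 0, 0.002, 0.001, 0, 0.2],
    [0, 0, 0, 0, 0, 0, 0.34],
    [0, 0, 0, 0, 0, 0, 0.34],
    [0, 0, 0, 0, 0, 0.03, 0.34],
    [0, 0, 0, 0, 0, 0.04, 0.34],
    [0, 0, 0, 0, 0, 0.04, 0.34],
    [0, 0, 0, -0.005, -0.035, 0.03, 0.5],
    [0, 0, 0, -0.005, -0.035, 0, 0.5],
    [0, 0, 0, -0.005, -0.035, 0, 0.5],
    [0, 0, 0, -0.005, -0.035, 0, 0.5],
    [0, 0, 0, 0, 0, 0, 0.5],
  ],
)

```text
time_s: 12.42
tcp_pos: [0.4341, -0.092, 0.2526]
tool_rot: [-3.13, 0.003, 1.951]
wrist_force: [0.2, 0.4, 0.2]
grip_width: 0.0427
finger_force: 0.0
```

Run:
```python
from h import *
snap("scene","s4");snap("top","t4")
a=cv2.imread("pics/s4_raw.png")[190:300,130:270];b=cv2.imread("pics/t4_raw.png")[110:235,110:215]
A=cv2.resize(a,(420,330),interpolation=2);B=cv2.resize(b,(378,450),interpolation=2)
A=cv2.copyMakeBorder(A,0,120,0,0,0);cv2.imwrite("pics/c4.png",np.hstack([A,B]))
```

```text
(no output)
```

View pics/c4.png

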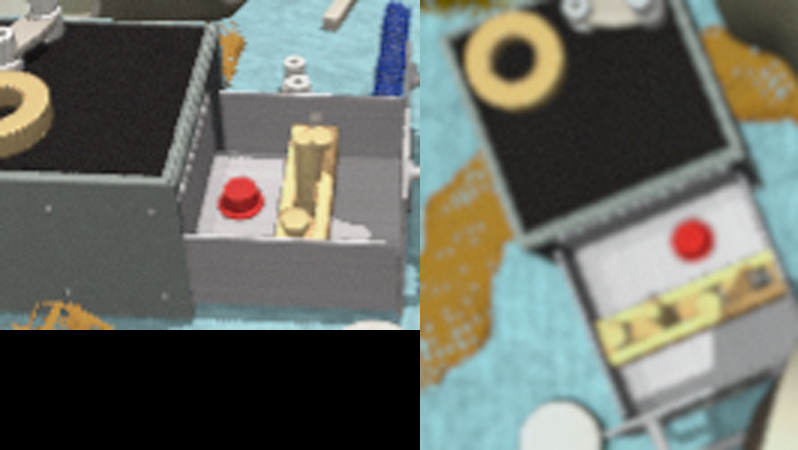

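The drawer is out. In the top view the rack runs from (605,340) to (780,270), with the red plug behind it. I need more zoom to tell the four tools apart.

Run:
```python
from h import *
a=cv2.imread("pics/s4_raw.png")[222:276,215:255];b=cv2.imread("pics/t4_raw.png")[170:216,152:212]
A=cv2.resize(a,None,fx=8,fy=8,interpolation=2);B=cv2.resize(b,None,fx=8,fy=8,interpolation=2)
H=max(A.shape[0],B.shape[0]);f=lambda X:cv2.copyMakeBorder(X,0,H-X.shape[0],0,0,0)
cv2.imwrite("pics/c4z.png",np.hstack([f(A),f(B)]))
t=np.radians(23.6);x=np.array([np.cos(t),np.sin(t)]);y=np.array([-x[1],x[0]])
rc=np.array([.594,.111])+x*(-.15+.118);print("rc",rc)
for k in(-.06,-.02,.02,.06):
    p=rc+y*k
    for z in(.05,.076,.124):
        s=(proj("scene",[*p,z])-[215,222])*8;q=(proj("top",[*p,z])-[152,170])*8+[320,0];print(k,z,s.round(),q.round())
```

```text
rc [0.56467639 0.09818883]
-0.06 0.05 [152. 107.] [740. 132.]
-0.06 0.076 [150.  43.] [731. 124.]
-0.06 0.124 [146. -81.] [714. 108.]
-0.02 0.05 [140. 197.] [639. 175.]
-0.02 0.076 [137. 132.] [628. 168.]
-0.02 0.124 [133.   6.] [606. 154.]
0.02 0.05 [126. 294.] [538. 217.]
0.02 0.076 [124. 228.] [525. 211.]
0.02 0.124 [118. 100.] [499. 199.]
0.06 0.05 [112. 399.] [438. 260.]
0.06 0.076 [109. 333.] [422. 254.]
0.06 0.124 [102. 203.] [391. 244.]
```

View pics/c4z.png

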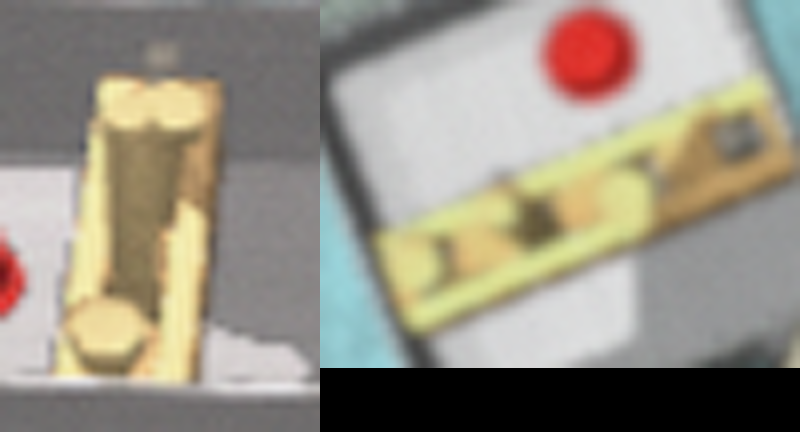

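The hex bolt head is at scene (107,335), the other bolt's head at (180,105), the drift's top at (130,105) and the key's top at (160,50); in the top view the key is at (738,135). So the drift is in pocket +20 and the key in pocket -60.

Run:
```python
from h import *
S=lambda x,y:(215+x/8,222+y/8);T=lambda x,y:(152+(x-320)/8,170+y/8)
t=np.radians(23.6);x=np.array([np.cos(t),np.sin(t)]);y=np.array([-x[1],x[0]]);rc=np.array([.5647,.0982])
def rep(n,p):p=np.array(p)[:2];d=p-rc;print(n,p.round(4),"cab",(d@x).round(4),(d@y).round(4))
rep("rack",np.mean([plane("top",*T(*c),.05)[:2] for c in[(375,235),(410,335),(795,170),(765,75)]],0))
rep("driftS",plane("scene",*S(130,105),.124))
rep("boltL",plane("scene",*S(107,335),.084));rep("boltL T",plane("top",*T(415,265),.084))
rep("boltR T",plane("top",*T(630,195),.088))
rep("keyS",plane("scene",*S(160,50),.076));rep("keyT",plane("top",*T(738,135),.076))
print(tri(S(160,50),T(738,135)))
```

```text
rack [0.5618 0.0991] cab -0.0023 0.002
driftS [0.5528 0.1168] cab -0.0034 0.0218
boltL [0.5366 0.1606] cab -0.0007 0.0684
boltL T [0.5363 0.1538] cab -0.0038 0.0623
boltR T [0.5618 0.077 ] cab -0.0112 -0.0182
keyS [0.5844 0.0447] cab -0.0033 -0.057
keyT [0.5848 0.0407] cab -0.0046 -0.0608
(array([0.58572359, 0.04131448, 0.07281273]), np.float64(0.0011321698553238481))
```

>>> carry_out(
  steps=[
    [0, 0, 0.03, 0.02, 0.0348, 0, 0.45],
    [0, 0, 0, 0.02, 0.0348, 0, 0.45],
    [0, 0, 0, 0.02, 0.0348, 0, 0.45],
    [0, 0, 0, 0.02, 0.0348, 0, 0.45],
    [0, 0, 0, 0.02, 0.0348, 0, 0.45],
    [0, 0, 0, 0.02, 0.0348, 0, 0.45],
    [0, 0, 0, 0, 0, -0.04, 0.45],
    [0, 0, 0, 0, 0, -0.04, 0.45],
    [0, 0, 0, 0, 0, -0.03, 0.45],
    [0, 0, 0, 0, 0, 0, 0.45],
    [0, 0, 0, 0, 0, 0, 0.45],
  ],
)

```text
time_s: 13.43
tcp_pos: [0.5541, 0.1221, 0.1415]
tool_rot: [-3.128, 0.0, 1.986]
wrist_force: [-0.1, 0.2, 1.7]
grip_width: 0.0382
finger_force: 0.0
```

Run:
```python
from h import *
o=manip.get_obs();print(o["tcp_pos"],o["tool_rot"])
snap("scene","s5",(190,150,80,130),4.4)
```

```text
[0.55410625 0.12209677 0.14145706] [-3.12771954e+00  3.23104943e-04  1.98645985e+00]
```

View pics/s5.png

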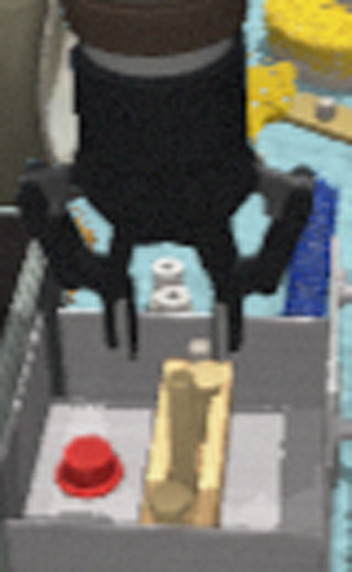

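The fingers at (128,345) and (228,345) straddle the drift's top at (180,372). I'll descend and grip.

>>> carry_out(
  steps=[
    [0, 0, 0, 0, -0.005, -0.02, 0.45],
    [0, 0, 0, 0, 0, -0.02, 0.45],
    [0, 0, 0, 0, 0, -0.012, 0.45],
    [0, 0, 0, 0, 0, 0, 0.45],
    [0, 0, 0, 0, 0, 0, 0],
    [0, 0, 0, 0, 0, 0, 0],
    [0, 0, 0, 0, 0, 0, 0],
    [0, 0, 0, 0, 0, 0, 0],
    [0, 0, 0, 0, 0, 0, 0],
  ],
  force=50,
)

```text
time_s: 14.23
tcp_pos: [0.5563, 0.1165, 0.0921]
tool_rot: [-3.134, 0.002, 1.985]
wrist_force: [-1.2, -0.3, 6.8]
grip_width: 0.0122
finger_force: 49.1
```

>>> carry_out(
  steps=[
    [0, 0, 0, 0, 0, 0.02, 0],
    [0, 0, 0, 0, 0, 0.035, 0],
    [0, 0, 0, 0, 0, 0.04, 0],
    [0, 0, 0, 0, 0, 0.04, 0],
    [0, 0, 0, 0, 0, 0.02, 0],
    [0, 0, 0, 0, 0, 0, 0],
  ],
)

```text
time_s: 14.73
tcp_pos: [0.5568, 0.1166, 0.2512]
tool_rot: [-3.139, 0.003, 1.985]
wrist_force: [1.6, 1.1, -1.3]
grip_width: 0.0121
finger_force: 49.5
```

Run:
```python
from h import *
im=cv2.imread("pics/t0_raw.png");hs=cv2.cvtColor(im,cv2.COLOR_BGR2HSV)
k=4;c=cv2.resize(im[190:240,225:300],None,fx=k,fy=k,interpolation=2);s=cv2.cvtColor(c,cv2.COLOR_BGR2HSV)[...,1]
th,m=cv2.threshold(s,0,255,cv2.THRESH_BINARY_INV+cv2.THRESH_OTSU)
cs,_=cv2.findContours(m,0,1);C=max(cs,key=cv2.contourArea);r=cv2.minAreaRect(C);print(th,r)
f=lambda p,z:plane("top",225+(p[0]+.5)/k-.5,190+(p[1]+.5)/k-.5,z)[:2]
P=np.array([f(p,.006) for p in cv2.boxPoints(r)]);print(P.round(4),P.mean(0),[np.linalg.norm(P[i]-P[i-1]).round(4) for i in range(4)])
for i in(0,1):d=P[i]-P[i-1];print(np.degrees(np.arctan2(d[1],d[0])))
# dark pixels (tube shadows) per tube and bright marker cap
g=cv2.cvtColor(c,cv2.COLOR_BGR2GRAY)
o,d=None,None
print(manip.get_obs()["tcp_pos"],manip.get_obs()["tool_rot"])
M=cv2.inRange(cv2.cvtColor(c,cv2.COLOR_BGR2HSV),(0,0,225),(180,40,255));n,l,st,ce=cv2.connectedComponentsWithStats(M)
for i in range(1,n):
    if st[i,4]>30:print(st[i,4],ce[i],f(ce[i],.136),f(ce[i],.006))
```

```text
48.0 ((147.50100708007812, 99.76367950439453), (81.08189392089844, 220.99606323242188), 73.39875793457031)
[[ 0.5149 -0.0368]
 [ 0.5647 -0.1966]
 [ 0.506  -0.2143]
 [ 0.4567 -0.0552]] [ 0.51056147 -0.12572021] [np.float64(0.0611), np.float64(0.1673), np.float64(0.0613), np.float64(0.1666)]
17.4651295284037
-72.70772417517728
[0.55676185 0.11655393 0.25124756] [-3.13895870e+00  2.79311759e-03  1.98506678e+00]
187 [ 66.6684492  118.11764706] [ 0.49234949 -0.06806224] [ 0.49593306 -0.06476259]
```

>>> carry_out(
  steps=[
    [0, 0, -0.1, -0.0066, -0.0346, 0, 0],
    [0, 0, 0, -0.0066, -0.0346, 0, 0],
    [0, 0, 0, -0.0066, -0.0346, 0, 0],
    [0, 0, 0, -0.0066, -0.0346, 0, 0],
    [0, 0, 0, -0.0066, -0.0346, 0, 0],
    [0, 0, 0, -0.0066, -0.0346, 0, 0],
    [0, 0, 0, -0.0066, -0.0346, 0, 0],
    [0, 0, 0, 0, 0, -0.04, 0],
    [0, 0, 0, 0, 0, -0.04, 0],
    [0, 0, 0, 0, 0, -0.02, 0],
    [0, 0, 0, 0, 0, 0, 0],
    [0, 0, 0, 0, 0, 0, 0],
  ],
)

```text
time_s: 15.73
tcp_pos: [0.5084, -0.1258, 0.1442]
tool_rot: [-3.129, -0.0, 1.885]
wrist_force: [0.6, 0.4, -1.5]
grip_width: 0.0122
finger_force: 49.5
```

Run:
```python
from h import *
o=manip.get_obs();print(o["tcp_pos"],o["tool_rot"])
```

```text
[ 0.50841297 -0.12576356  0.14424536] [-3.12861213e+00 -2.51699995e-04  1.88504206e+00]
```

>>> carry_out(
  steps=[
    [0, 0, 0, 0.003, 0.0005, -0.01, 0],
    [0, 0, 0, 0, 0, -0.015, 0],
    [0, 0, 0, 0, 0, -0.015, 0],
    [0, 0, 0, 0, 0, 0, 0],
  ],
)

```text
time_s: 16.07
tcp_pos: [0.5121, -0.1251, 0.1036]
tool_rot: [-3.13, 0.0, 1.886]
wrist_force: [-0.6, 0.5, -1.6]
grip_width: 0.0122
finger_force: 49.4
```

>>> carry_out(
  steps=[
    [0, 0, 0, -0.0005, 0, -0.01, 0],
    [0, 0, 0, 0, 0, -0.007, 0],
    [0, 0, 0, 0, 0, 0, 0],
    [0, 0, 0, 0, 0, 0, 0.25],
    [0, 0, 0, 0, 0, 0, 0.35],
    [0, 0, 0, 0, 0, 0, 0.35],
    [0, 0, 0, 0, 0, 0.03, 0.4],
    [0, 0, 0, 0, 0, 0.04, 0.4],
    [0, 0, 0, 0, 0, 0.04, 0.4],
    [0, 0, 0, 0, 0, 0.04, 0.4],
  ],
)

```text
time_s: 16.9
tcp_pos: [0.5113, -0.1254, 0.2403]
tool_rot: [-3.131, 0.001, 1.885]
wrist_force: [1.1, 0.5, 0.9]
grip_width: 0.0339
finger_force: 0.0
```

>>> carry_out(
  steps=[
    [0, 0, 0.1, 0.0121, 0.0282, 0, 0.42],
    [0, 0, 0, 0.0121, 0.0282, 0, 0.42],
    [0, 0, 0, 0.0121, 0.0282, 0, 0.42],
    [0, 0, 0, 0.0121, 0.0282, 0, 0.42],
    [0, 0, 0, 0.0121, 0.0282, 0, 0.42],
    [0, 0, 0, 0.0121, 0.0282, 0, 0.42],
    [0, 0, 0, 0, 0, -0.04, 0.42],
    [0, 0, 0, 0, 0, -0.04, 0.42],
    [0, 0, 0, 0, 0, -0.04, 0.42],
    [0, 0, 0, 0, 0, 0, 0.42],
    [0, 0, 0, 0, 0, 0, 0.42],
  ],
)

```text
time_s: 17.82
tcp_pos: [0.5831, 0.0437, 0.1172]
tool_rot: [-3.127, -0.0, 1.985]
wrist_force: [0.6, 0.4, 1.2]
grip_width: 0.0358
finger_force: 0.0
```

Run:
```python
from h import *
o=manip.get_obs();print(o["tcp_pos"],o["tool_rot"])
snap("scene","s6",(205,165,90,95),6)
```

```text
[0.58312229 0.04366657 0.11724094] [-3.12729740e+00 -1.45247445e-04  1.98504907e+00]
```

View pics/s6.png

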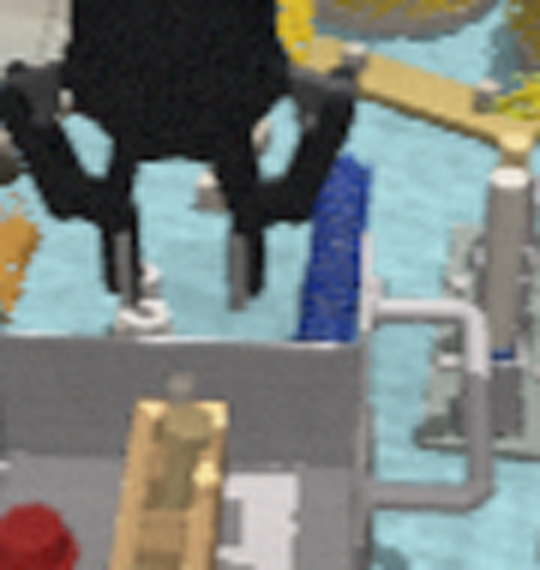

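The drift is out of the rack. The key's top is at (181,381), centred between the fingers at (128,290) and (240,300). I'll descend.

>>> carry_out(
  steps=[
    [0, 0, 0, 0.001, 0, -0.025, 0.42],
    [0, 0, 0, 0, 0, -0.02, 0.42],
    [0, 0, 0, 0, 0, -0.012, 0.42],
    [0, 0, 0, 0, 0, -0.004, 0.42],
    [0, 0, 0, 0, 0, 0, 0.42],
  ],
)

```text
time_s: 18.28
tcp_pos: [0.5859, 0.0437, 0.0583]
tool_rot: [-3.132, 0.001, 1.985]
wrist_force: [-0.3, -0.2, 0.0]
grip_width: 0.0357
finger_force: 0.0
```

>>> carry_out(
  steps=[
    [0, 0, 0, 0, 0, 0, 0.2],
    [0, 0, 0, 0, 0, 0, 0],
    [0, 0, 0, 0, 0, 0, 0],
    [0, 0, 0, 0, 0, 0, 0],
    [0, 0, 0, 0, 0, 0, 0],
  ],
  force=50,
)

```text
time_s: 18.7
tcp_pos: [0.5864, 0.0439, 0.0589]
tool_rot: [-3.134, 0.002, 1.985]
wrist_force: [0.6, -0.7, 6.6]
grip_width: 0.0084
finger_force: 50.0
```

>>> carry_out(
  steps=[
    [0, 0, 0, 0, 0, 0.015, 0],
    [0, 0, 0, 0, 0, 0.03, 0],
    [0, 0, 0, 0, 0, 0.04, 0],
    [0, 0, 0, 0, 0, 0.04, 0],
    [0, 0, 0, 0, 0, 0.03, 0],
    [0, 0, -0.1, -0.0082, -0.0324, 0, 0],
    [0, 0, 0, -0.0082, -0.0324, 0, 0],
    [0, 0, 0, -0.0082, -0.0324, 0, 0],
    [0, 0, 0, -0.0082, -0.0324, 0, 0],
    [0, 0, 0, -0.0082, -0.0324, 0, 0],
    [0, 0, 0, -0.0082, -0.0324, 0, 0],
    [0, 0, 0, -0.0082, -0.0324, 0, 0],
  ],
)

```text
time_s: 19.7
tcp_pos: [0.5272, -0.1845, 0.2126]
tool_rot: [-3.131, 0.001, 1.885]
wrist_force: [1.0, 0.3, 0.4]
grip_width: 0.0088
finger_force: 49.2
```

>>> carry_out(
  steps=[
    [0, 0, 0, 0, 0, -0.03, 0],
    [0, 0, 0, 0, 0, -0.03, 0],
    [0, 0, 0, 0, 0, 0, 0],
    [0, 0, 0, 0, 0, 0, 0],
  ],
)

```text
time_s: 20.03
tcp_pos: [0.527, -0.1828, 0.1515]
tool_rot: [-3.128, -0.001, 1.885]
wrist_force: [-0.2, 0.0, -0.0]
grip_width: 0.0085
finger_force: 49.2
```

Run:
```python
from h import *
o=manip.get_obs();p=o["tcp_pos"];print(p,o["tool_rot"])
for n,b0 in(("scene","s0"),("top","t0")):
    im=manip.grab_frame(n);cv2.imwrite(f"pics/k_{n}_raw.png",im[...,::-1])
    bg=cv2.imread(f"pics/{b0}_raw.png")[...,::-1]
    a=proj(n,p);b=proj(n,p-[0,0,.045]);print(n,a,b)
    if n=="scene":
        x0,y0=int(a[0])-13,int(a[1])-4
        h=cv2.cvtColor(im,cv2.COLOR_RGB2HSV)
        print("S,V rows; x0",x0)
        for v in range(y0,int(b[1])+6):print(v,' '.join(f"{h[v,u,1]:3d}" for u in range(x0,x0+27)),'|',' '.join(f"{h[v,u,2]:3d}" for u in range(x0,x0+27)))
```

```text
[ 0.52697927 -0.18281286  0.1515046 ] [-3.12845467e+00 -5.87027805e-04  1.88489517e+00]
scene [293.11416161 164.55295849] [291.93463728 178.50865317]
S,V rows; x0 280
160 184 175 170 190 192 137 108 125   8   5   6  12  28  29  29  23  11  13   0  33 157 172 159 170 186 183 185 | 180 157 141 133 137 140 137  92  32  50  90  85  99 134 132 110  92  99  64  23  70 113 128 141 148 138 132
161 183 177 169 158 139 131  91  49  25   9   6   6  25  30  27  24   3   3  14  15 170 176 155 166 146 131 137 | 145 134 125 124 125 119 104  68  31  54  91  82  90 121 123  97  80  93  56  33  90 126 127 138 140 136 128
162 207 170 144 164 145  85  56  73  39   4   8  11  32  32  28  25   6   8   0  10 184 200 154 163 172 100  94 | 158 150 129 131 123 108 114  84  26  62  96  89  97 119 118  92  81  90  57  26 111 138 126 130 132 123 127
163 154 166 188 116  74  75  52  36   8  17   5   8  28  37  27  23   6  11  10 139 199 207 182 130 120 115 106 | 156 169 164 138 111 119 117  99  68  77  96  91 100 124 124 100  85  90  52  55 155 202 178 137 128 124 127
164 184 151 110 129 118  73  28  17  32  27  
[... 3754 characters left out ...]
26  34  84 131 163 172 210 197 210 203 142 143 203 195 192 176 183 167 155 172 177 113 | 193 192 191 169 125 107 113 149 173 167 150 147 146 157 187 187 191 204 200 182 177 191 192 191 196 196 173
182 110 109 110 107  54  78  77 103 165 209 125  89  97 141 183 175 115 137 178 169 177 196 195 192 199 200 171 | 193 194 193 160 109 118 119 134 153 143 139 152 140 154 194 195 160 153 186 189 195 202 205 208 208 207 197
183 110 111 112 109  97  74  72 107 169 178 171 149 150 132 145 197 182 188 199 192 180 184 205 185 163 182 194 | 192 195 192 161 118 107 124 140 146 169 183 174 165 179 174 170 168 160 178 195 194 197 199 199 192 198 206
top [284.64210127 206.40401892] [283.23590742 207.39205626]
```

The key hangs vertical in the image (columns 291-294, lower end at row 179). I'll insert it into tube a with force checks.

>>> carry_out(
  steps=[
    [0, 0, 0, 0.002, -0.001, -0.025, 0],
    [0, 0, 0, 0, 0, -0.02, 0],
    [0, 0, 0, 0, 0, -0.01, 0],
    [0, 0, 0, 0, 0, -0.005, 0],
    [0, 0, 0, 0, 0, -0.005, 0],
    [0, 0, 0, 0, 0, -0.005, 0],
    [0, 0, 0, 0, 0, 0, 0],
  ],
)

```text
time_s: 20.72
tcp_pos: [0.5301, -0.184, 0.0821]
tool_rot: [-3.131, 0.001, 1.885]
wrist_force: [-0.5, 0.2, -1.2]
grip_width: 0.0084
finger_force: 49.3
```

>>> carry_out(
  steps=[
    [0, 0, 0, -0.001, 0.0005, -0.006, 0],
    [0, 0, 0, 0, 0, -0.007, 0],
    [0, 0, 0, 0, 0, -0.007, 0],
    [0, 0, 0, 0, 0, -0.005, 0],
    [0, 0, 0, 0, 0, 0, 0],
  ],
)

```text
time_s: 21.13
tcp_pos: [0.5281, -0.1833, 0.0554]
tool_rot: [-3.129, -0.0, 1.885]
wrist_force: [-0.4, -0.1, 0.4]
grip_width: 0.0083
finger_force: 49.3
```

>>> carry_out(
  steps=[
    [0, 0, 0, 0, 0, -0.003, 0],
    [0, 0, 0, 0, 0, 0, 0],
    [0, 0, 0, 0, 0, 0, 0.2],
    [0, 0, 0, 0, 0, 0, 0.34],
    [0, 0, 0, 0, 0, 0, 0.34],
    [0, 0, 0, 0, 0, 0.02, 0.34],
    [0, 0, 0, 0, 0, 0.04, 0.34],
    [0, 0, 0, 0, 0, 0.04, 0.34],
    [0, 0, 0, 0, 0, 0.04, 0.34],
    [0, 0, 0, 0, 0, 0.03, 0.34],
  ],
)

```text
time_s: 21.97
tcp_pos: [0.529, -0.1836, 0.2279]
tool_rot: [-3.133, 0.003, 1.885]
wrist_force: [1.0, -0.2, -0.5]
grip_width: 0.0289
finger_force: 0.0
```

>>> carry_out(
  steps=[
    [0, 0, 0.09, -0.0102, 0.0331, 0, 0.34],
    [0, 0, 0, -0.0102, 0.0331, 0, 0.34],
    [0, 0, 0, -0.0102, 0.0331, 0, 0.34],
    [0, 0, 0, -0.0102, 0.0331, 0, 0.34],
    [0, 0, 0, -0.0102, 0.0331, 0, 0.34],
    [0, 0, 0, -0.0102, 0.0331, 0, 0.34],
    [0, 0, 0, -0.0102, 0.0331, 0, 0.34],
    [0, 0, 0, 0, 0, -0.035, 0.34],
    [0, 0, 0, 0, 0, -0.035, 0.34],
    [0, 0, 0, 0, 0, 0, 0.34],
    [0, 0, 0, 0, 0, 0, 0.34],
  ],
)

```text
time_s: 22.88
tcp_pos: [0.4565, 0.0481, 0.1535]
tool_rot: [-3.128, 0.0, 1.975]
wrist_force: [-0.4, -0.2, 1.4]
grip_width: 0.0289
finger_force: 0.0
```

Run:
```python
from h import *
o=manip.get_obs();print(o["tcp_pos"],o["tool_rot"])
im=manip.grab_frame("scene");cv2.imwrite("pics/s7_raw.png",im[...,::-1])
t=manip.grab_frame("top");cv2.imwrite("pics/t7_raw.png",t[...,::-1])
for n,f,b0 in(("scene",im,"s0"),("top",t,"t0")):
    b=cv2.imread(f"pics/{b0}_raw.png")[...,::-1];d=np.abs(f.astype(int)-b).max(2)
    for nm,p,z in(("drift",(.5106,-.1257),.116),("key",(.5285,-.183),.068)):
        u,v=proj(n,[*p,z]).round().astype(int);print(n,nm,u,v);print(d[v-5:v+10,u-7:u+8])
```

```text
[0.45647413 0.04812359 0.15352379] [-3.12805926e+00  2.48980188e-04  1.97532758e+00]
scene drift 290 187
[[145  84  91 100 101 124 108 112 129 119 128 155 155 126 119]
 [133  97  82  97 102 119 135 144 144 134 151 148 136 132 137]
 [167 167 161 166 163 163 144 149 145 115 115 136 160 153 113]
 [170 172 176 175 175 172 169 171 171 167 163 166 152 143 149]
 [107 125 152 169 174 182 170 182 174 175 173 150 125 124 130]
 [ 77  81  96 113 146 159 171 181 182 184 159 117  75  82  77]
 [151 124  87  73  89  92 109 146 170 161 126  89 127 119  84]
 [165 158 146 113  78  71  79  87  99 100  92 131 162 161 147]
 [176 173 162 162 146 142 141 116  70  94 132 168 170 168 164]
 [170 175 173 171 167 153 151 144 155 157 166 168 175 172 166]
 [164 167 168 166 161 165 162 149 157 174 173 166 176 171 168]
 [170 170 176 159 151 172 201 199 198 174 166 165 170 168 179]
 [ 86  61  22   7  11  13  35  81 131 144 119 136 162 165 172]
 [  7   4  11   8   2   5   1   8  13  10  35 117 155 153 159]
 [ 13  13  10   6   5   2   2   1   3   7  17 114 161 162 158]]
scene key 291 190
[[172 176 175 175 172 169 171 1
[... 1690 characters left out ...]
 3  3  3  1  1  3  2  1  3]
 [ 6  3  2  3  3  2  2  3  1  2  2  1  3  3  4]
 [ 6  5  3 12 16 13  4 11 10  3  1  1  1  2  3]
 [10  9 14 28 38 23 12 30 31 12  2  3  1  3  1]
 [ 7  8 20 41 47 28 22 47 51 23  3  3  2  1  4]
 [ 6  6 18 41 56 31 25 48 50 21  1  5  3  2  0]
 [ 2  4 15 33 52 40 14 30 26  6  5  5  5  1  2]
 [ 3  2  4 18 36 39 16  7  4  2  1  4  1  3  4]
 [ 2  3  0  8 19 20 12  3  1  3  4  4  1  2  4]
 [ 2  6  4  4  4  5  3  2  2  4  1  2  2  1  1]
 [ 2  3  2  1  1  2  1  4  1  2  3  1  1  2  3]
 [ 2  1  5  3  2  1  3  1  3  2  2  2  3  4  1]
 [ 3  1  3  1  2  3  2  0  2  3  1  2  2  1  4]
 [ 2  5  3  1  2  3  2  1  1  3  2  1  2  3  2]
 [ 2  1  3  4  4  1  3  2  2  2  1  1  2  3  1]]
```

The top view shows new objects exactly in tubes b and a. Now I'll grip the handle and shut the drawer.

>>> carry_out(
  steps=[
    [0, 0, 0, 0, 0, -0.02, 0.34],
    [0, 0, 0, 0, 0, -0.017, 0.34],
    [0, 0, 0, 0, 0, 0, 0.34],
    [0, 0, 0, 0, 0, 0, 0],
    [0, 0, 0, 0, 0, 0, 0],
    [0, 0, 0, 0, 0, 0, 0],
    [0, 0, 0, 0, 0, 0, 0],
  ],
  force=60,
)

```text
time_s: 23.57
tcp_pos: [0.4585, 0.048, 0.1192]
tool_rot: [-3.133, 0.002, 1.975]
wrist_force: [-1.3, -1.9, 6.5]
grip_width: 0.007
finger_force: 59.1
```

>>> carry_out(
  steps=[
    [0, 0, 0, 0.006, 0.0026, 0, 0],
    [0, 0, 0, 0.011, 0.0048, 0, 0],
    [0, 0, 0, 0.011, 0.0048, 0, 0],
    [0, 0, 0, 0.011, 0.0048, 0, 0],
    [0, 0, 0, 0.011, 0.0048, 0, 0],
    [0, 0, 0, 0.011, 0.0048, 0, 0],
    [0, 0, 0, 0.011, 0.0048, 0, 0],
    [0, 0, 0, 0.011, 0.0048, 0, 0],
    [0, 0, 0, 0.011, 0.0048, 0, 0],
    [0, 0, 0, 0, 0, 0, 0],
  ],
)

```text
time_s: 24.4
tcp_pos: [0.5543, 0.0902, 0.1193]
tool_rot: [-3.135, 0.002, 1.976]
wrist_force: [1.4, 2.3, 5.6]
grip_width: 0.007
finger_force: 60.2
```

>>> carry_out(
  steps=[
    [0, 0, 0, 0.01, 0.0044, 0, 0],
    [0, 0, 0, 0.01, 0.0044, 0, 0],
    [0, 0, 0, 0.01, 0.0044, 0, 0],
    [0, 0, 0, 0.007, 0.003, 0, 0],
    [0, 0, 0, 0.004, 0.0018, 0, 0],
    [0, 0, 0, 0.003, 0.0013, 0, 0],
    [0, 0, 0, 0, 0, 0, 0],
  ],
)

```text
time_s: 24.98
tcp_pos: [0.5953, 0.1082, 0.1193]
tool_rot: [-3.13, 0.002, 1.975]
wrist_force: [-8.4, -2.9, 11.0]
grip_width: 0.007
finger_force: 61.3
```

>>> carry_out(
  steps=[
    [0, 0, 0, 0.002, 0.0009, 0, 0],
    [0, 0, 0, 0.001, 0.0004, 0, 0],
    [0, 0, 0, 0, 0, 0, 0],
    [0, 0, 0, 0, 0, 0, 0],
  ],
)

```text
time_s: 25.32
tcp_pos: [0.5954, 0.1083, 0.1192]
tool_rot: [-3.125, 0.001, 1.975]
wrist_force: [-22.1, -8.2, 17.0]
grip_width: 0.0069
finger_force: 62.0
```

The drawer is at its stop: the force rises with no further motion. I'll relax, release and retreat.

>>> carry_out(
  steps=[
    [0, 0, 0, -0.0028, -0.0012, 0, 0],
    [0, 0, 0, 0, 0, 0, 0.2],
    [0, 0, 0, 0, 0, 0, 0.34],
    [0, 0, 0, 0, 0, 0, 0.34],
    [0, 0, 0, 0, 0, 0.015, 0.34],
    [0, 0, 0, 0, 0, 0.035, 0.34],
    [0, 0, 0, 0, 0, 0.04, 0.34],
    [0, 0, 0, -0.03, -0.01, 0.03, 0.34],
    [0, 0, 0, -0.035, -0.01, 0, 0.34],
    [0, 0, 0, -0.035, -0.01, 0, 0.34],
    [0, 0, 0, -0.035, -0.01, 0, 0.34],
    [0, 0, 0, 0, 0, 0, 0.34],
  ],
)

```text
time_s: 26.32
tcp_pos: [0.4575, 0.0678, 0.2369]
tool_rot: [-3.131, 0.001, 1.975]
wrist_force: [0.2, -0.3, -0.1]
grip_width: 0.0292
finger_force: 0.0
```

Run:
```python
from h import *
o=manip.get_obs();print(o["tcp_pos"],o["wrist_force"])
f=manip.grab_frame("scene");cv2.imwrite("pics/s8_raw.png",f[...,::-1])
t=manip.grab_frame("top")
b=cv2.imread("pics/s0_raw.png")[...,::-1];d=np.abs(f.astype(int)-b).max(2)
# handle region shift vs start (registration), stand/marker diff, rod pose
for nm,g,ref,box in(("handleS",f,"s0",(195,205,30,50)),("handleT",t,"t0",(145,165,60,35)),("marker/stand",f,"s0",(274,190,26,52))):
    r=cv2.imread(f"pics/{ref}_raw.png")[...,::-1];x,y,w,h=box
    a=cv2.cvtColor(r[y:y+h,x:x+w].copy(),7).astype(np.float32);c=cv2.cvtColor(g[y:y+h,x:x+w].copy(),7).astype(np.float32)
    res=cv2.matchTemplate(cv2.cvtColor(g,7)[y-5:y+h+5,x-5:x+w+5],a.astype(np.uint8),cv2.TM_CCOEFF_NORMED);_,v,_,l=cv2.minMaxLoc(res);print(nm,round(v,3),l[0]-5,l[1]-5)
h=cv2.cvtColor(f,cv2.COLOR_RGB2HSV);m=cv2.inRange(h,(105,120,30),(130,255,200));M=np.zeros_like(m);M[170:250,230:290]=m[170:250,230:290]
C=max(cv2.findContours(M,0,1)[0],key=cv2.contourArea);r=cv2.minAreaRect(C);print("rod",plane("scene",*r[0],.012),r)
```

```text
[0.45746717 0.06784294 0.23689885] [ 0.19616635 -0.30241806 -0.14291034]
handleS 0.922 0 0
handleT 0.594 0 0
marker/stand 0.868 0 0
rod [ 0.60037684 -0.13380803  0.012     ] ((260.0914306640625, 207.67684936523438), (8.944953918457031, 33.792049407958984), 6.340191841125488)
```

The handle is back at its starting position, the rod is where I laid it at (0.600,-0.134), and the stand looks right. Handing in.

```bash
python3 -c "
from station import manip
print(manip.hand_in())"
```

```text
the job is handed in; nothing more can be done
None
```

The job is handed in: rod on free worktop, drift standing in tube b, key in tube a, drawer pulled to its stop and then pushed fully shut; I took no final close-up of the two bolts, which I left in the drawer.

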